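Cap the used hygiene swab in its tube

TASK

The counter has just been swabbed for the hygiene check. Take the blue-handled swab out of its white stand and push it, tip first, down into the tube with the blue base and blue bands, pressing the stiff rubber plug inside before it, until its flange sits on the tube's rim; then let go, leaving it standing there. Never put it into the yellow tube.

Things in the scene. Friction and masses are not known exactly. Their poses are not given: they have to be found in the camera images.
- swab: Loose 50 g swab, upright in the stand, flange on its top plate. Blue ribbed round handle, diameter 22 mm, from 5 to 55 mm above the origin; blue flange, diameter 34, 5 thick; below it a white rod, diameter 8, with a rounded 10 mm bud ending 80 mm below the origin. Origin: centre of the flange's underside; z up through the handle. Its yaw does not matter.
- tube_blue: Right tube: clear, upright, fixed, on a blue base (diameter 64 mm), blue bands and lip. Origin: centre of the underside, on the counter; z up. Rim 100 mm up, 40 mm wide outside; mouth 33 mm, narrowing over 22 mm to a 22 mm bore. Dark plug in the bore, 58 mm below the rim, slides down 22 mm against 7 N friction and stays. Swab home: flange on the rim, plug pushed down 22 mm.
- tube_yellow: The wrong tube: same shape, sizes and frame as the blue one, fixed to the counter, but with yellow base, bands and lip.
- swab_stand: White stand fixed to the counter: 70 x 70 mm base 10 mm thick, four thin steel posts, 70 x 70 mm top plate 8 mm thick with a 24 mm through hole at its centre. Origin: centre of the underside, on the counter; z up; the top plate's upper face is 100 mm above it, with screw heads 2 mm proud at its corners.
Not all that is in view belongs to the job. What is shaped like the tube_blue but purple is not meant.

How it is judged:
By the outcome, as a careful person would: the job done as asked, in the order asked, and still so for the second after the job is handed in, with the robot touching nothing.
It also fails if it takes over 38 s, if anything falls off the work surface, if the arm or the gripper's body presses on something with over 40 N, if the wrist force passes 120 N, or if a joint passes its speed limit or range.

ROBOT

A 7-joint arm with a two-finger parallel gripper is mounted at the origin on a cart in front of the work surface, level with it; the furniture and walls round the work are solid. World frame = base frame: x ahead of the robot, y to its left, z up, the work surface at z = 0. Lengths are in m, angles in degrees, forces in N, time in s.
With the tool pointing down it reaches from about 0.425 to 0.875 m from the base axis. Payload 4.7 kg.
Tool frame: the origin (TCP) lies between the finger pads; the fingertips stand 17 mm ahead of it and the grasp point (between the pads) lies 2 mm behind it; z points along the fingers, y is the line along which they close (so a half turn about z gives the same grasp; the last joint's range is limited). The gripper opens to 87 mm and grips with 3 to 60 N. Pads are 19 mm wide; open, the fingers measure 117 mm over their backs; the gripper's body (75 mm by 190 mm) begins 51 mm behind the grasp point.
Start: joints at [64.406, 18.392, -4.016, 83.108, 1.295, 78.541, -3.26], TCP at [0.289, -0.582, 0.24] pointing down, gripper open.
Joint ranges: [-163.93, 163.93], [-17.29, 119.83], [-79.2, 71.16], [3.27, 140.29], [-89.18, 269.18], [5.43, 117.66], [-154.24, 154.24]. Speed limits (degrees/s): [147.25, 147.25, 180, 180, 180, 180, 180].

INTERFACE

Orientations are given as [roll, pitch, yaw] about the fixed x, y, z axes, in that order (R = Rz(yaw) Ry(pitch) Rx(roll)).
In Python, from cell import env, cams gives the robot as it stands.
- The arm moves only by the shell command python3 -m pendant 'ROWS' [FORCE]. ROWS is JSON, a list of rows, each an object of numbers: "tx", "ty", "tz": the shift along the tool's x, y, z each as a share of 0.05 m, from -1 to 1; "spin": the turn about the tool's z as a share of 4 degrees, from -1 to 1; "claw": the closure, from 0 (fully open) to 1 (shut). A call has 1 to 10 rows; each row shifts and turns the commanded pose from where the row before left it, along the tool's axes as they then stand; what a row does not reach is not made up. A row lasts 1/8 s, in which the tool goes at most 62.5 mm and 10.7 degrees, less where a joint would pass 70% of its speed; a pose out of reach is approached as far as the arm can. A call with a number of a shift or a turn outside -1 to 1 is refused whole. A call with a gripper value outside its range is refused whole. The fingers move at their own pace and stop on an object; FORCE is the grip in N (left out, the last holds). Time passes only in rows, so rows that do not move let the fingers close. It gives the time, the measured TCP pose, the force, the opening and the grip force at its end, in the units of the state.
- env.get_obs(): the state, without advancing time (a new reading comes with each control period).
- cams.read_camera(name): name is "scene" or "side" or "wrist"; returns the picture (400x640x3 uint8, red, green, blue); there is no depth.
- cams.camera_info(name): a dict with "fx", "fy", "cx", "cy" (pixels), "rvec" (rotation vector, rad) and "tvec" (3), from world to camera coordinates, as OpenCV has them. Camera axes: x right, y down, z forward; pixel columns grow to the right and rows downward; lengths in m; the calibration is good to about 2 mm. The wrist camera is an equidistant fisheye: a pixel r from the principal point sees the ray r / f radians off the axis. A picture is of the moment at which its call begins: read the wrist's pose just before it. camera_info takes no time and is no camera call; for the wrist camera it gives the pose at the moment of the call.
- env.sign_off(): hands the job in; it is judged then, once.
The state is a dict: "time_s": time; "qpos": joint angles; "joint_velocities": joint speeds; "effort": joint torques, N m; "tool_pos": TCP position; "tool_rot": TCP orientation; "force": force on the tool from outside, world axes, zero at the start; "wrist_torque": the same for the moment, N m; "grip_width": finger opening in m; "grasp_force": force on a finger pad.
Only numpy, scipy, OpenCV 4.12 (cv2) and the standard library are available. Lean on these libraries where they do the work, as an engineer would, in place of code of your own. Each camera call takes 0.05 s, during which the arm holds its last target. There are 200 camera calls.

## Working session

There is one attempt and no reset: what is moved stays moved. The work goes in short steps, Python scripts to look and compute and a shell command to move; the robot and the scene stay as the last step left them, time stands still between calls to the robot, and variables do not carry over. Pictures are saved under pics/ and viewed, at most 10 in all, crops included, and the job is handed in when it is done.

```bash
mkdir -p pics
python3 - <<'E'
from cell import env,cams
import cv2
for n in("scene","side"):
    i=cams.read_camera(n); cv2.imwrite(f"pics/{n}0.png",i[...,::-1]); c=cams.camera_info(n); print(n,c)
o=env.get_obs(); print(o)
E
```

```text
scene {'fx': 464.92937809536943, 'fy': 464.92937809536943, 'cx': 318.8556586471524, 'cy': 196.65040401843893, 'rvec': array([ 0.88280591, -2.26341896,  1.37803841]), 'tvec': array([0.4398819 , 0.22915354, 0.67154599])}
side {'fx': 366.43872241830377, 'fy': 366.43872241830377, 'cx': 321.7605917967822, 'cy': 190.6876563506133, 'rvec': array([ 0.04331801, -2.64325589,  1.65616709]), 'tvec': array([0.51712705, 0.06225518, 0.92504971])}
{'time_s': 0.1, 'qpos': array([64.40530726, 18.43431202, -4.01361465, 83.17022702,  1.29589484,
       78.54107118, -3.25970895]), 'joint_velocities': array([-0.04268623, -0.12969788,  0.06917506, -0.10793036, -0.0015923 ,
       -0.02570471,  0.02369371]), 'effort': array([-5.07657933e-04, -4.92573667e+01, -4.05867314e-01, -3.13399816e+01,
       -6.41218317e-02,  3.94750165e-02,  7.56522832e-05]), 'tool_pos': array([ 0.28875637, -0.58179843,  0.238556  ]), 'tool_rot': array([-1.79899667e+02,  7.08273123e-03,  2.64029953e+01]), 'force': array([ 0.11318712, -0.12238647,  0.03624461]), 'wrist_torque': array([ 0.00124498, -0.03548043,  0.02511347]), 'grasp_force': 0.0, 'grip_width': 0.08704987948073423}
```

View pics/scene0.png

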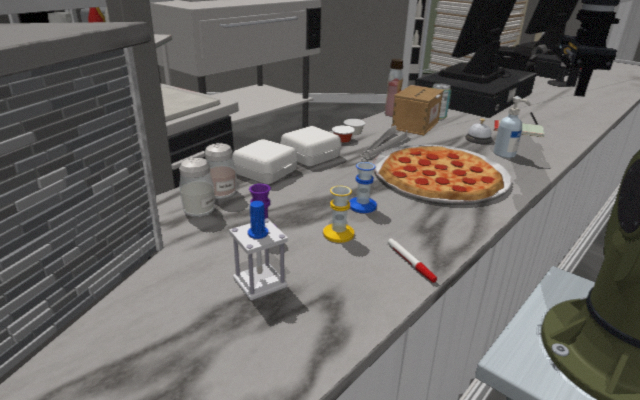

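View pics/side0.png

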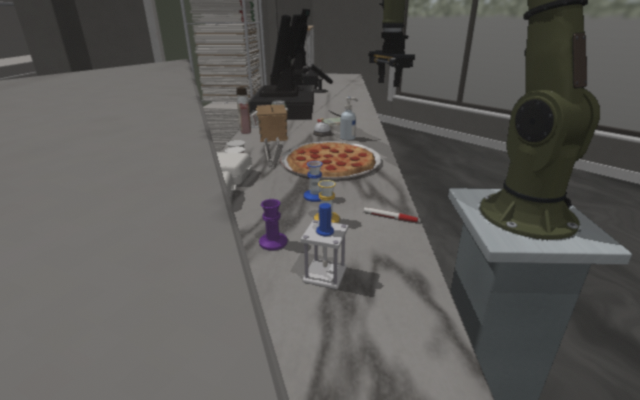

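Candidates in the scene picture:
- Swab: the blue handle in the white stand at (258,218). The blue/white bottle at (510,138) and the pen at (412,260) are not it.
- Tube: blue-banded at (364,187) is the target. Yellow at (340,215) and purple at (260,200) are wrong.

In the side picture the swab is at (325,218), the blue tube at (313,180), yellow at (326,200) and purple at (271,225). I'll check this in one close crop.

Run:
```python
import cv2,numpy as np
a=cv2.imread("pics/scene0.png");b=cv2.imread("pics/side0.png")
A=cv2.resize(a[155:305,220:390],None,fx=4,fy=4,interpolation=cv2.INTER_CUBIC)[:, :]
B=cv2.resize(b[150:290,255:355],None,fx=4,fy=4,interpolation=cv2.INTER_CUBIC)
A=cv2.resize(A,(0,0),fx=.72,fy=.72);B=cv2.resize(B,(0,0),fx=.75,fy=.75) # A 2.88x, B 3x
H=max(A.shape[0],B.shape[0]);f=lambda i:cv2.copyMakeBorder(i,0,H-i.shape[0],0,0,cv2.BORDER_CONSTANT)
m=np.hstack([f(A),f(B)]);print(A.shape,m.shape);cv2.imwrite("pics/crop1.png",m)
```

```text
(432, 490, 3) (432, 790, 3)
```

View pics/crop1.png

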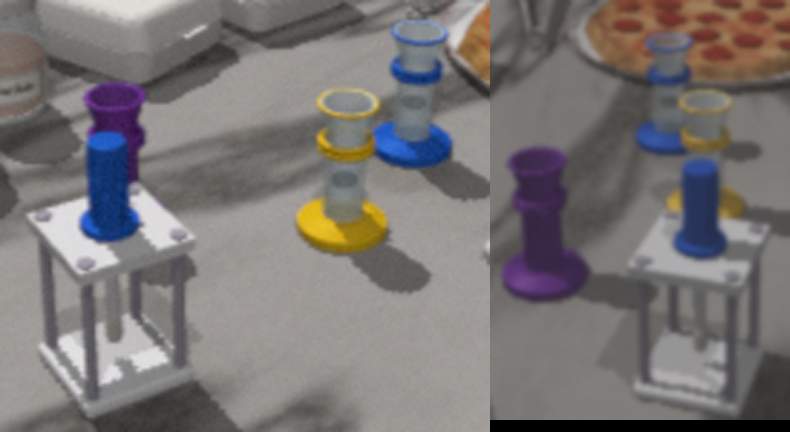

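The crop confirms it. The blue swab is in the stand at A(107,143), the blue tube rim at A(419,33) / B(669,43), yellow at A(347,103) and purple at A(115,97). Next I'll turn these into positions.

```bash
cat > h.py <<'E'
import numpy as np,cv2
from cell import env,cams
def ray(n,p,c=None):
    c=c or cams.camera_info(n); R=cv2.Rodrigues(np.array(c["rvec"]))[0]
    d=np.array([(p[0]-c["cx"])/c["fx"],(p[1]-c["cy"])/c["fy"]])
    if n=="wrist":
        t=np.hypot(*d); v=np.r_[d/t*np.sin(t),np.cos(t)]
    else: v=np.r_[d,1]
    return -R.T@c["tvec"], R.T@v
def hit(n,p,z,c=None):
    o,d=ray(n,p,c); return o+d*(z-o[2])/d[2]
E
python3 - <<'E'
from h import *
P={"top":((107,143),(701,166),.155),"flange":((110,224),(701,241),.105),"blue":((419,33),(669,43),.1),"yel":((347,103),(705,101),.1),"purp":((115,97),(538,158),.1)}
for k,(a,b,z) in P.items():
    print(k,hit("scene",(220+a[0]/2.88-.5,155+a[1]/2.88-.5),z).round(4),hit("side",(255+(b[0]-490)/3-.5,150+b[1]/3-.5),z).round(4))
for s in [(43,214),(133,188),(179,234),(87,263)]: print(hit("scene",(220+s[0]/2.88-.5,155+s[1]/2.88-.5),.101).round(4))
for n in("scene","side"):print(n,ray(n,(320,200))[0])
c=cams.camera_info("wrist");print(c,ray("wrist",(c["cx"]+.1,c["cy"])))
E
```

```text
top [0.5006 0.2509 0.155 ] [0.5026 0.2484 0.155 ]
flange [0.4989 0.2526 0.105 ] [0.5025 0.2517 0.105 ]
blue [ 0.5393 -0.0882  0.1   ] [ 0.5403 -0.0859  0.1   ]
yel [0.5048 0.0381 0.1   ] [0.5054 0.0366 0.1   ]
purp [0.6207 0.1401 0.1   ] [0.6214 0.1365 0.1   ]
[0.5388 0.2677 0.101 ]
[0.5236 0.2129 0.101 ]
[0.4686 0.2289 0.101 ]
[0.4834 0.2829 0.101 ]
scene [0.01446628 0.6644925  0.5051949 ]
side [0.48662172 0.82294729 0.46148686]
{'fx': 309.70691628693146, 'fy': 309.70691628693146, 'cx': 320.41142736161083, 'cy': 197.83240173624762, 'rvec': array([-2.47476801,  1.53499026,  0.20485358]), 'tvec': array([-0.64853163, -0.03024475,  0.39055269])} (array([ 0.35303479, -0.54952919,  0.38395771]), array([-0.23325499, -0.11425113, -0.96568048]))
```

```bash
python3 - <<'E'
from h import *
for k,p in dict(soap=(508,156),shaker=(198,213),shk2=(220,198),wallA=(160,250),wallB=(100,275),box1=(265,180)).items(): print(k,hit("scene",p,0).round(3))
E
python3 -m pendant '[{"tz":-0.7},{"tz":-0.7},{"tz":-0.6},{"tx":0.88,"ty":-0.725},{"tx":0.88,"ty":-0.725},{"tx":0.88,"ty":-0.725},{"tx":0.88,"ty":-0.725},{"tx":0.88,"ty":-0.725}]'
```

```text
soap [ 0.419 -0.622  0.   ]
shaker [0.776 0.182 0.   ]
shk2 [0.797 0.107 0.   ]
wallA [0.711 0.313 0.   ]
wallB [0.718 0.425 0.   ]
box1 [ 0.794 -0.029  0.   ]invalid input at $[0]: expected keys tx, ty, tz, spin, claw
```

```bash
python3 -m pendant '[{"tx":0,"ty":0,"tz":-0.7,"spin":0,"claw":0},{"tx":0,"ty":0,"tz":-0.7,"spin":0,"claw":0},{"tx":0,"ty":0,"tz":-0.6,"spin":0,"claw":0},{"tx":0.88,"ty":-0.725,"tz":0,"spin":0,"claw":0},{"tx":0.88,"ty":-0.725,"tz":0,"spin":0,"claw":0},{"tx":0.88,"ty":-0.725,"tz":0,"spin":0,"claw":0},{"tx":0.88,"ty":-0.725,"tz":0,"spin":0,"claw":0},{"tx":0.88,"ty":-0.725,"tz":0,"spin":0,"claw":0}]'
```

```text
time_s: 1.1
tool_pos: [0.4058, -0.3201, 0.3392]
tool_rot: [-180.0, 0.0, 26.4]
force: [0.7, 0.1, -0.3]
grip_width: 0.0873
grasp_force: 0.0
```

```bash
python3 -m pendant '[{"tx":0.88,"ty":-0.725,"tz":0,"spin":0,"claw":0},{"tx":0.88,"ty":-0.725,"tz":0,"spin":0,"claw":0},{"tx":0.88,"ty":-0.725,"tz":0,"spin":0,"claw":0},{"tx":0.52,"ty":-0.9,"tz":0,"spin":0,"claw":0},{"tx":0.52,"ty":-0.9,"tz":0,"spin":0,"claw":0},{"tx":0.52,"ty":-0.9,"tz":0,"spin":0,"claw":0},{"tx":0.52,"ty":-0.9,"tz":0,"spin":0,"claw":0},{"tx":0.52,"ty":-0.9,"tz":0,"spin":0,"claw":0},{"tx":0.52,"ty":-0.9,"tz":0,"spin":0,"claw":0},{"tx":0.52,"ty":-0.9,"tz":0,"spin":0,"claw":0}]'
python3 -m pendant '[{"tx":0.52,"ty":-0.9,"tz":0.4,"spin":0,"claw":0},{"tx":0,"ty":0,"tz":0.8,"spin":0,"claw":0},{"tx":0,"ty":0,"tz":0,"spin":0,"claw":0}]'
python3 - <<'E'
from h import *
print(env.get_obs()["tool_pos"]); c=cams.camera_info("wrist");i=cams.read_camera("wrist");cv2.imwrite("pics/w1.png",i[...,::-1]);np.save("w1.npy",c,allow_pickle=True)
E
```

```text
time_s: 2.35
tool_pos: [0.4981, 0.1985, 0.3393]
tool_rot: [180.0, 0.0, 26.4]
force: [0.3, -0.2, -0.4]
grip_width: 0.0869
grasp_force: 0.0
time_s: 2.72
tool_pos: [0.4998, 0.2481, 0.2764]
tool_rot: [-180.0, 0.4, 26.5]
force: [1.2, -0.3, 0.1]
grip_width: 0.0867
grasp_force: 0.0
[0.49975696 0.24811829 0.27637249]
```

View pics/w1.png

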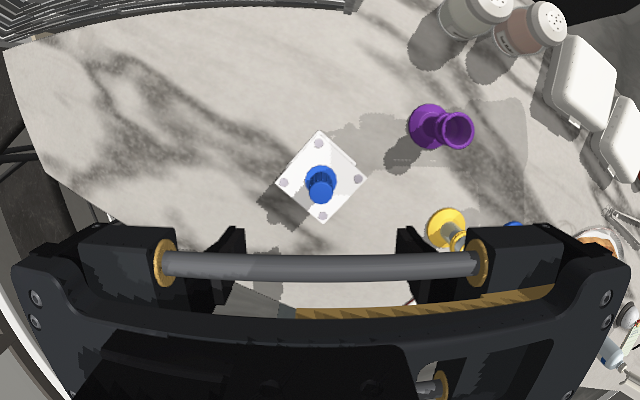

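The wrist view shows the handle top at about (321,192), the flange at about (321,180), and the fingers straddling symmetrically about column 321.

Run:
```python
from h import *
c=np.load("w1.npy",allow_pickle=True).item()
i=cv2.imread("pics/w1.png");h=cv2.cvtColor(i,cv2.COLOR_BGR2HSV)[130:225,270:375]
m=cv2.inRange(h,(100,120,40),(130,255,255));y,x=np.nonzero(m);print(x.min()+270,x.max()+270,y.min()+130,y.max()+130)
for p,z in (((321,192),.155),((321,180),.105)): print(hit("wrist",p,z,c))
for s in [(318,143),(283,183),(323,216),(358,180)]: print(hit("wrist",s,.102,c))
```

```text
305 335 166 203
[0.50391436 0.25028049 0.155     ]
[0.5040698  0.25026869 0.105     ]
[0.53711802 0.27015584 0.102     ]
[0.4827071  0.28468366 0.102     ]
[0.46864254 0.23020033 0.102     ]
[0.52102266 0.21492956 0.102     ]
```

```bash
python3 -m pendant '[{"tx":0.07,"ty":-0.01,"tz":0.8,"spin":0,"claw":0},{"tx":0,"ty":0,"tz":0.8,"spin":0,"claw":0},{"tx":0,"ty":0,"tz":0.8,"spin":0,"claw":0},{"tx":0,"ty":0,"tz":0.45,"spin":0,"claw":0},{"tx":0,"ty":0,"tz":0,"spin":0,"claw":0},{"tx":0,"ty":0,"tz":0,"spin":0,"claw":0}]'
```

```text
time_s: 3.52
tool_pos: [0.5061, 0.2511, 0.1392]
tool_rot: [180.0, -0.2, 26.3]
force: [1.2, -0.2, 1.1]
grip_width: 0.0867
grasp_force: 0.0
```

```bash
python3 -m pendant '[{"tx":-0.05,"ty":0,"tz":0.12,"spin":0,"claw":0},{"tx":0,"ty":0,"tz":0,"spin":0,"claw":0.4},{"tx":0,"ty":0,"tz":0,"spin":0,"claw":0.7},{"tx":0,"ty":0,"tz":0,"spin":0,"claw":1},{"tx":0,"ty":0,"tz":0,"spin":0,"claw":1},{"tx":0,"ty":0,"tz":0,"spin":0,"claw":1},{"tx":0,"ty":0,"tz":0,"spin":0,"claw":1},{"tx":0,"ty":0,"tz":0,"spin":0,"claw":1}]' 45
```

```text
time_s: 4.53
tool_pos: [0.5022, 0.2499, 0.131]
tool_rot: [180.0, 0.0, 26.4]
force: [0.4, 0.2, -0.2]
grip_width: 0.0248
grasp_force: 0.0
```

Still closing; I'll give it a little more time before lifting.

```bash
python3 -m pendant '[{"tx":0,"ty":0,"tz":0,"spin":0,"claw":1},{"tx":0,"ty":0,"tz":0,"spin":0,"claw":1},{"tx":0,"ty":0,"tz":0,"spin":0,"claw":1}]' 45
```

```text
time_s: 4.9
tool_pos: [0.5022, 0.2498, 0.131]
tool_rot: [180.0, 0.0, 26.4]
force: [0.5, 0.9, -0.5]
grip_width: 0.0212
grasp_force: 45.0
```

```bash
python3 -m pendant '[{"tx":0,"ty":0,"tz":-0.3,"spin":0,"claw":1},{"tx":0,"ty":0,"tz":-0.5,"spin":0,"claw":1},{"tx":0,"ty":0,"tz":-0.6,"spin":0,"claw":1},{"tx":0,"ty":0,"tz":-0.6,"spin":0,"claw":1},{"tx":0,"ty":0,"tz":-0.6,"spin":0,"claw":1},{"tx":0,"ty":0,"tz":-0.4,"spin":0,"claw":1},{"tx":0,"ty":0,"tz":0,"spin":0,"claw":1},{"tx":0,"ty":0,"tz":0,"spin":0,"claw":1}]'
python3 - <<'E'
from h import *
a=cams.read_camera("scene");b=cams.read_camera("side")
A=cv2.resize(a[80:260,170:350],(540,540),interpolation=cv2.INTER_CUBIC)
B=cv2.resize(b[60:280,280:366],(211,540),interpolation=cv2.INTER_CUBIC)
cv2.imwrite("pics/lift.png",np.hstack([A,B])[...,::-1])
E
```

```text
time_s: 5.9
tool_pos: [0.5019, 0.2497, 0.2805]
tool_rot: [180.0, 0.0, 26.4]
force: [0.3, 0.5, -0.3]
grip_width: 0.0209
grasp_force: 45.0
```

View pics/lift.png

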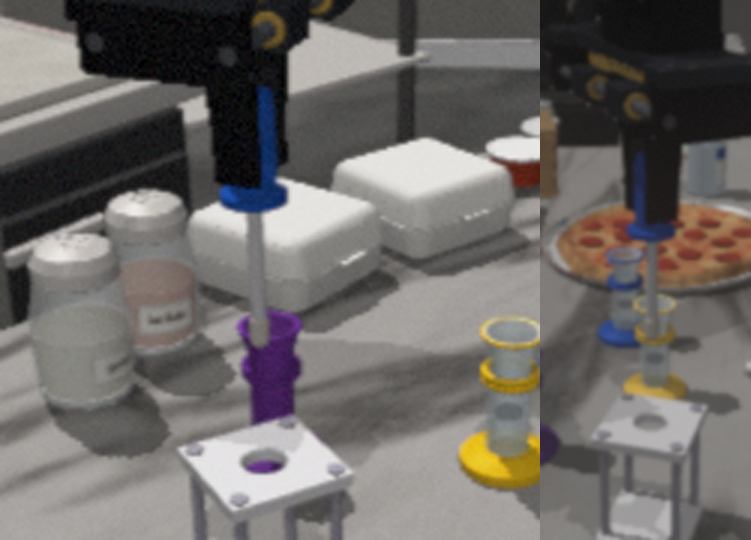

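The swab is held and clear of the stand, with the tip at crop (259,343) and the flange at (253,197). I'll check for tilt and work out the shift.

Run:
```python
from h import *
def S(u,v,z): return hit("scene",(170+u/3-.5,80+v/3-.5),z).round(4)
def D(u,v,z): return hit("side",(280+(u-540)/2.453-.5,60+v/2.4545-.5),z).round(4)
print(S(253,197,.252),S(259,341,.1735),D(651,229,.252),D(653,331,.1735))
R=np.array([[np.cos(np.radians(26.4)),np.sin(np.radians(26.4))],[np.sin(np.radians(26.4)),-np.cos(np.radians(26.4))]])
print(R@(np.array([.540,-.087])-env.get_obs()["tool_pos"][:2])/.05)
```

```text
[0.5026 0.2498 0.252 ] [0.502  0.2504 0.1735] [0.5028 0.2462 0.252 ] [0.5015 0.2438 0.1735]
[-2.30732667  6.36921589]
```

```bash
python3 -m pendant '[{"tx":-0.29,"ty":0.8,"tz":0,"spin":0,"claw":1},{"tx":-0.29,"ty":0.8,"tz":0,"spin":0,"claw":1},{"tx":-0.29,"ty":0.8,"tz":0,"spin":0,"claw":1},{"tx":-0.29,"ty":0.8,"tz":0,"spin":0,"claw":1},{"tx":-0.29,"ty":0.8,"tz":0,"spin":0,"claw":1},{"tx":-0.29,"ty":0.8,"tz":0,"spin":0,"claw":1},{"tx":-0.29,"ty":0.8,"tz":0,"spin":0,"claw":1},{"tx":-0.28,"ty":0.77,"tz":0,"spin":0,"claw":1},{"tx":0,"ty":0,"tz":0.4,"spin":0,"claw":1},{"tx":0,"ty":0,"tz":0.4,"spin":0,"claw":1}]'
python3 -m pendant '[{"tx":0,"ty":0,"tz":0,"spin":0,"claw":1},{"tx":0,"ty":0,"tz":0,"spin":0,"claw":1}]'
python3 - <<'E'
from h import *
a=cams.read_camera("scene");b=cams.read_camera("side")
A=cv2.resize(a[110:220,310:410],None,fx=4,fy=4,interpolation=cv2.INTER_CUBIC)
B=cv2.resize(b[100:210,275:365],None,fx=4,fy=4,interpolation=cv2.INTER_CUBIC)
cv2.imwrite("pics/pre.png",np.hstack([A,B])[...,::-1])
E
```

```text
time_s: 7.25
tool_pos: [0.54, -0.0875, 0.2395]
tool_rot: [-179.9, 0.1, 26.3]
force: [0.2, 0.5, -1.5]
grip_width: 0.0211
grasp_force: 45.0
time_s: 7.5
tool_pos: [0.5406, -0.0866, 0.2414]
tool_rot: [180.0, -0.0, 26.4]
force: [-0.3, 0.7, -0.1]
grip_width: 0.0209
grasp_force: 45.0
```

View pics/pre.png

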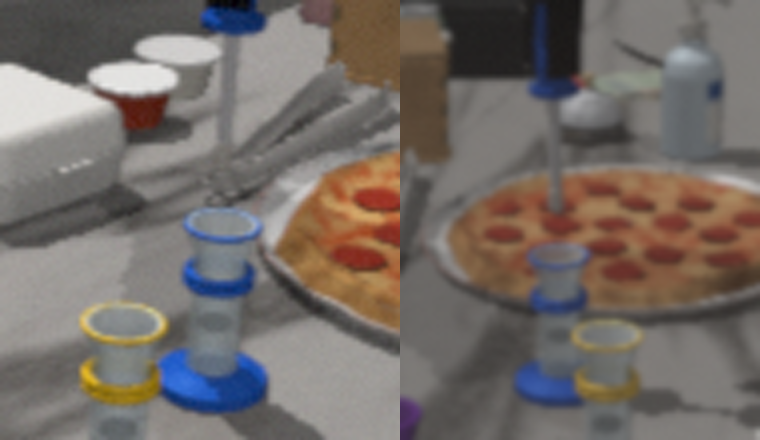

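The swab hangs above the blue tube. In scene the rod is at column 224 over the rim centre (223,224); in side the tip is (556,208) over the rim centre (558,257).

Run:
```python
from h import *
S=lambda u,v,z:hit("scene",(310+u/4-.5,110+v/4-.5),z).round(4)
D=lambda u,v,z:hit("side",(275+(u-400)/4-.5,100+v/4-.5),z).round(4)
print("rim",S(223,224,.1),D(558,257,.1)); print("tip",S(224,185,.1304),D(556,208,.1304)); print("flange",S(234,19,.213),D(554,88,.213))
```

```text
rim [ 0.5403 -0.0906  0.1   ] [ 0.5408 -0.0865  0.1   ]
tip [ 0.5304 -0.0745  0.1304] [ 0.5424 -0.0979  0.1304]
flange [ 0.5437 -0.0909  0.213 ] [ 0.5422 -0.0928  0.213 ]
```

```bash
python3 -m pendant '[{"tx":-0.02,"ty":0,"tz":0.4,"spin":0,"claw":1},{"tx":0,"ty":0,"tz":0.4,"spin":0,"claw":1},{"tx":0,"ty":0,"tz":0.4,"spin":0,"claw":1},{"tx":0,"ty":0,"tz":0.35,"spin":0,"claw":1},{"tx":0,"ty":0,"tz":0,"spin":0,"claw":1}]' 55
python3 -m pendant '[{"tx":0,"ty":0,"tz":0.12,"spin":0,"claw":1},{"tx":0,"ty":0,"tz":0.12,"spin":0,"claw":1},{"tx":0,"ty":0,"tz":0.1,"spin":0,"claw":1},{"tx":0,"ty":0,"tz":0,"spin":0,"claw":1}]'
```

```text
time_s: 8.22
tool_pos: [0.5388, -0.0871, 0.1626]
tool_rot: [-179.9, 0.1, 26.4]
force: [0.4, 0.1, 0.1]
grip_width: 0.0208
grasp_force: 55.0
time_s: 8.72
tool_pos: [0.5403, -0.0872, 0.1474]
tool_rot: [179.9, -0.1, 26.4]
force: [-0.6, 1.1, 3.9]
grip_width: 0.0208
grasp_force: 55.0
```

Contact with the plug, no jamming sideways. I'll press on in small steps.

```bash
python3 -m pendant '[{"tx":0,"ty":0,"tz":0.1,"spin":0,"claw":1},{"tx":0,"ty":0,"tz":0.1,"spin":0,"claw":1},{"tx":0,"ty":0,"tz":0.06,"spin":0,"claw":1},{"tx":0,"ty":0,"tz":0,"spin":0,"claw":1},{"tx":0,"ty":0,"tz":0,"spin":0,"claw":1}]'
```

```text
time_s: 9.35
tool_pos: [0.5403, -0.0873, 0.1345]
tool_rot: [179.9, -0.1, 26.4]
force: [-0.7, -0.1, 4.4]
grip_width: 0.0211
grasp_force: 55.0
```

```bash
python3 -m pendant '[{"tx":0,"ty":0,"tz":0.06,"spin":0,"claw":1},{"tx":0,"ty":0,"tz":0,"spin":0,"claw":1},{"tx":0,"ty":0,"tz":0,"spin":0,"claw":1}]'
```

```text
time_s: 9.72
tool_pos: [0.5402, -0.0873, 0.1313]
tool_rot: [179.9, -0.1, 26.4]
force: [-0.3, 0.3, 4.7]
grip_width: 0.0207
grasp_force: 55.0
```

```bash
for k in 1 2 3; do :; done; python3 -m pendant '[{"tx":0,"ty":0,"tz":0.04,"spin":0,"claw":1},{"tx":0,"ty":0,"tz":0,"spin":0,"claw":1},{"tx":0,"ty":0,"tz":0,"spin":0,"claw":1}]'; python3 -m pendant '[{"tx":0,"ty":0,"tz":0.04,"spin":0,"claw":1},{"tx":0,"ty":0,"tz":0,"spin":0,"claw":1},{"tx":0,"ty":0,"tz":0,"spin":0,"claw":1}]'
```

```text
time_s: 10.1
tool_pos: [0.5404, -0.0873, 0.1308]
tool_rot: [179.9, -0.1, 26.4]
force: [-3.2, -0.3, 13.7]
grip_width: 0.0209
grasp_force: 55.0
time_s: 10.48
tool_pos: [0.5405, -0.0873, 0.1307]
tool_rot: [179.8, -0.0, 26.4]
force: [-7.1, 1.2, 25.1]
grip_width: 0.0211
grasp_force: 55.0
```

The force rises sharply with no further travel: the flange is on the rim. I'll ease the load, open and look.

```bash
python3 -m pendant '[{"tx":0,"ty":0,"tz":-0.05,"spin":0,"claw":1},{"tx":0,"ty":0,"tz":0,"spin":0,"claw":0.6},{"tx":0,"ty":0,"tz":0,"spin":0,"claw":0.4},{"tx":0,"ty":0,"tz":0,"spin":0,"claw":0.3},{"tx":0,"ty":0,"tz":0,"spin":0,"claw":0.2},{"tx":0,"ty":0,"tz":0,"spin":0,"claw":0.2},{"tx":0,"ty":0,"tz":0,"spin":0,"claw":0.2}]'
python3 -m pendant '[{"tx":0,"ty":0,"tz":-0.4,"spin":0,"claw":0.2},{"tx":0,"ty":0,"tz":-0.7,"spin":0,"claw":0.2},{"tx":0,"ty":0,"tz":-0.8,"spin":0,"claw":0.2},{"tx":0,"ty":0,"tz":-0.8,"spin":0,"claw":0.2},{"tx":0,"ty":0,"tz":0,"spin":0,"claw":0.2},{"tx":0,"ty":0,"tz":0,"spin":0,"claw":0.2}]'
python3 - <<'E'
from h import *
a=cams.read_camera("scene");b=cams.read_camera("side")
A=cv2.resize(a[110:220,310:410],None,fx=4,fy=4,interpolation=cv2.INTER_CUBIC)
B=cv2.resize(b[100:210,275:365],None,fx=4,fy=4,interpolation=cv2.INTER_CUBIC)
cv2.imwrite("pics/end.png",np.hstack([A,B])[...,::-1])
E
```

```text
time_s: 11.35
tool_pos: [0.5395, -0.0872, 0.129]
tool_rot: [180.0, 0.0, 26.4]
force: [-0.3, 0.2, 0.0]
grip_width: 0.0673
grasp_force: 0.0
time_s: 12.1
tool_pos: [0.5392, -0.0872, 0.2635]
tool_rot: [-180.0, 0.0, 26.4]
force: [0.5, -1.0, -0.7]
grip_width: 0.0698
grasp_force: 0.0
```

View pics/end.png

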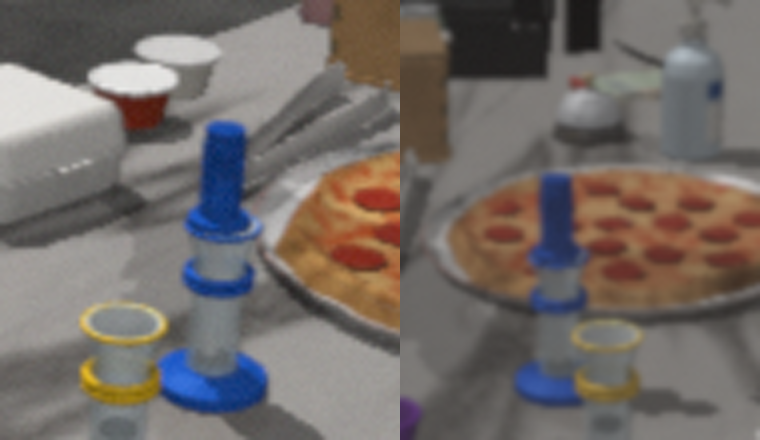

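The swab stands in the blue tube, with the handle top at (225,128) and the flange at about (218,218). The flange looks a little left of the rim centre at (223,224), so I'll check for tilt or offset against the predicted home pixels.

Run:
```python
from h import *
a={n:cams.read_camera(n) for n in("scene","side")}
out=[]
for n,(x0,y0,w,h) in dict(scene=(350,130,40,50),side=(297,138,40,45)).items():
    c=cams.camera_info(n);K=np.array([[c["fx"],0,c["cx"]],[0,c["fy"],c["cy"]],[0,0,1]])
    t=np.linspace(0,2*np.pi,60)
    k=10 if n=="scene" else 10
    im=cv2.resize(a[n][y0:y0+h,x0:x0+w],None,fx=k,fy=k,interpolation=cv2.INTER_CUBIC)[...,::-1].copy()
    for r,z,col in((.017,.1,(0,255,0)),(.017,.105,(0,255,0)),(.02,.1,(0,0,255)),(.011,.155,(0,255,255)),(.011,.105,(0,255,255))):
        P=np.c_[.5403+r*np.cos(t),-.0875+r*np.sin(t),0*t+z]
        q=cv2.projectPoints(P,c["rvec"],c["tvec"],K,None)[0][:,0]
        cv2.polylines(im,[np.int32((q-[x0,y0]+.5)*k)],True,col,1)
    out.append(im[:450])
cv2.imwrite("pics/ov.png",np.hstack(out))
```

```text
(no output)
```

View pics/ov.png

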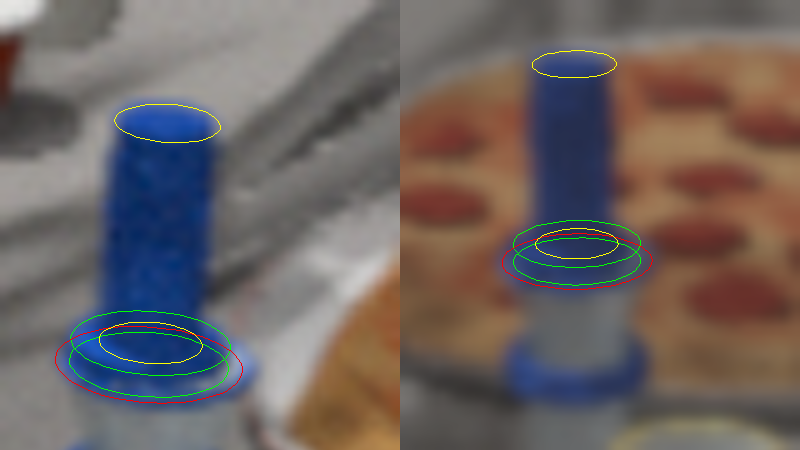

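The handle matches the prediction: upright and at full depth. The rim in scene, though, sits about 1–1.5 px right of my estimate, an offset of roughly 2–4 mm. I'll check it with the wrist camera from above.

Run:
```python
from h import *
c=cams.camera_info("wrist");i=cams.read_camera("wrist");np.save("w2.npy",c,allow_pickle=True)
x0,y0=270,130;k=6
im=cv2.resize(i[y0:y0+95,x0:x0+105],None,fx=k,fy=k,interpolation=cv2.INTER_CUBIC)[...,::-1].copy()
R=cv2.Rodrigues(np.array(c["rvec"]))[0];t=np.linspace(0,2*np.pi,80)
for r,z,col in((.017,.105,(0,255,0)),(.02,.1,(0,0,255)),(.011,.155,(0,255,255)),(.032,0,(255,0,255))):
    P=np.c_[.5403+r*np.cos(t),-.0875+r*np.sin(t),0*t+z]@R.T+np.ravel(c["tvec"])
    a=np.arctan2(np.hypot(P[:,0],P[:,1]),P[:,2]);u=P[:,:2]/np.hypot(P[:,0],P[:,1])[:,None]*a[:,None]*c["fx"]+[c["cx"],c["cy"]]
    cv2.polylines(im,[np.int32((u-[x0,y0]+.5)*k)],True,col,1)
cv2.imwrite("pics/w2.png",im)
```

```text
(no output)
```

View pics/w2.png

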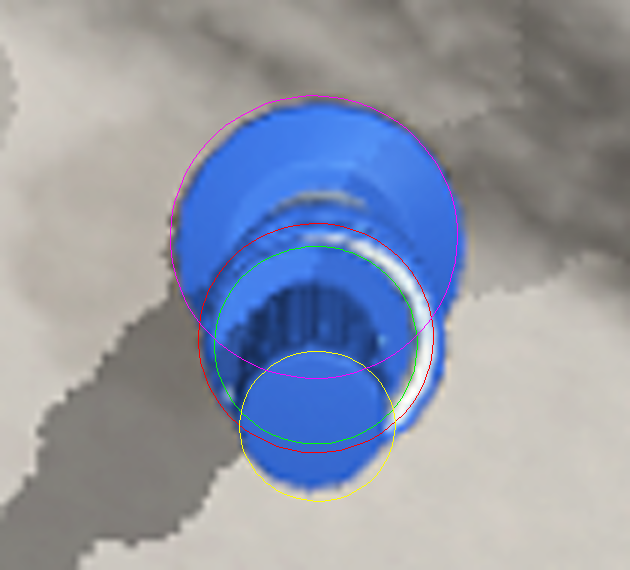

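From above, the rim is about 2 mm toward the tool's +y relative to the flange, where a bright crescent shows on the right. I'll regrip lightly, nudge it to centre, press it home and release.

```bash
python3 -m pendant '[{"tx":0,"ty":0,"tz":0.8,"spin":0,"claw":0.2},{"tx":0,"ty":0,"tz":0.8,"spin":0,"claw":0.2},{"tx":0,"ty":0,"tz":0.7,"spin":0,"claw":0.2},{"tx":0,"ty":0,"tz":0.3,"spin":0,"claw":0.2},{"tx":0,"ty":0,"tz":0,"spin":0,"claw":0.6},{"tx":0,"ty":0,"tz":0,"spin":0,"claw":1},{"tx":0,"ty":0,"tz":0,"spin":0,"claw":1},{"tx":0,"ty":0,"tz":0,"spin":0,"claw":1},{"tx":0,"ty":0,"tz":0,"spin":0,"claw":1},{"tx":0,"ty":0,"tz":0,"spin":0,"claw":1}]' 30
python3 -m pendant '[{"tx":0,"ty":0,"tz":0,"spin":0,"claw":1},{"tx":0,"ty":0,"tz":0,"spin":0,"claw":1},{"tx":0.01,"ty":0.045,"tz":0,"spin":0,"claw":1},{"tx":0,"ty":0,"tz":0,"spin":0,"claw":1},{"tx":0,"ty":0,"tz":0,"spin":0,"claw":1}]'
```

```text
time_s: 13.6
tool_pos: [0.5396, -0.0873, 0.1342]
tool_rot: [180.0, -0.0, 26.4]
force: [-0.2, -0.5, 0.8]
grip_width: 0.0212
grasp_force: 30.0
time_s: 14.22
tool_pos: [0.541, -0.0889, 0.1341]
tool_rot: [-180.0, -0.0, 26.4]
force: [0.2, -0.1, 0.4]
grip_width: 0.0215
grasp_force: 30.0
```

Moved about 2 mm. Now I'll press lightly to confirm it is seated, ease off, release and rise.

```bash
python3 -m pendant '[{"tx":0,"ty":0,"tz":0.04,"spin":0,"claw":1},{"tx":0,"ty":0,"tz":0.03,"spin":0,"claw":1},{"tx":0,"ty":0,"tz":0,"spin":0,"claw":1},{"tx":0,"ty":0,"tz":0,"spin":0,"claw":1}]'
python3 -m pendant '[{"tx":0,"ty":0,"tz":-0.07,"spin":0,"claw":1},{"tx":0,"ty":0,"tz":0,"spin":0,"claw":0.6},{"tx":0,"ty":0,"tz":0,"spin":0,"claw":0.4},{"tx":0,"ty":0,"tz":0,"spin":0,"claw":0.2},{"tx":0,"ty":0,"tz":0,"spin":0,"claw":0.2},{"tx":0,"ty":0,"tz":0,"spin":0,"claw":0.2}]'
python3 -m pendant '[{"tx":0,"ty":0,"tz":-0.4,"spin":0,"claw":0.2},{"tx":0,"ty":0,"tz":-0.7,"spin":0,"claw":0.2},{"tx":0,"ty":0,"tz":-0.8,"spin":0,"claw":0.2},{"tx":0,"ty":0,"tz":-0.8,"spin":0,"claw":0.2},{"tx":0,"ty":0,"tz":0,"spin":0,"claw":0.2},{"tx":0,"ty":0,"tz":0,"spin":0,"claw":0.2}]'
python3 - <<'E'
from h import *
i=cams.read_camera("wrist");s=cams.read_camera("scene")
A=cv2.resize(i[130:225,270:375],None,fx=4,fy=4,interpolation=cv2.INTER_CUBIC)
B=cv2.resize(s[130:210,345:390],(214,380),interpolation=cv2.INTER_CUBIC)
cv2.imwrite("pics/fin.png",np.hstack([A,B])[...,::-1])
E
```

```text
time_s: 14.72
tool_pos: [0.5412, -0.0889, 0.1338]
tool_rot: [179.9, 0.0, 26.4]
force: [-9.1, 1.1, 21.2]
grip_width: 0.0213
grasp_force: 30.0
time_s: 15.48
tool_pos: [0.5409, -0.089, 0.1339]
tool_rot: [-180.0, 0.0, 26.4]
force: [-0.2, -0.7, 0.1]
grip_width: 0.0636
grasp_force: 0.0
time_s: 16.23
tool_pos: [0.5406, -0.089, 0.2684]
tool_rot: [-180.0, 0.0, 26.4]
force: [0.1, -0.5, 0.2]
grip_width: 0.0694
grasp_force: 0.0
```

View pics/fin.png

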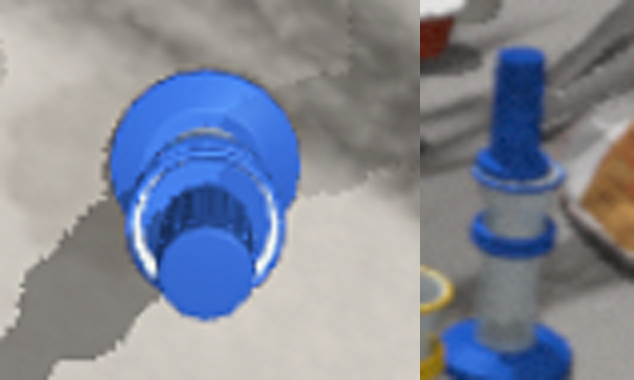

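The rim now shows evenly on both sides of the flange, at (145,225) and (270,225). The swab is seated upright and the gripper is clear.

```bash
python3 -c "
from cell import env
print(env.sign_off())"
```

```text
the job is handed in; nothing more can be done
None
```

The swab stands upright in the blue tube with its flange centred on the rim and the plug pressed down to full depth; I let go and handed the job in at about 16 s of the 38 s allowed.

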